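# Clear waste caps into the trough and a glass rod into the deep bin

## Robot

A 6-joint arm with a two-finger parallel gripper is mounted at the origin on a cart in front of the work surface, level with it; the furniture and walls round the work are solid. World frame = base frame: x ahead of the robot, y to its left, z up, the work surface at z = 0. Lengths are in m, angles in rad, forces in N, time in s.
With the tool pointing down it reaches from about 0.25 to 0.85 m from the base axis. Payload 12.5 kg.
Tool frame: the origin (TCP) lies at the very end of the fingers, on their centre line; the grasp point (between the pads) lies 19 mm behind it; z points along the fingers, y is the direction in which the jaws open and shut (so a half turn about z gives the same grasp; the last joint's range is limited). The gripper opens to 93 mm and grips with 3 to 60 N. Pads are 15 mm wide; open, the fingers measure 128 mm over their backs; the gripper's body (75 mm by 188 mm) begins 65 mm behind the grasp point.
Start: joints at [1.256, 0.351, 1.652, -0, 1.139, -0.085], TCP at [0.125, 0.536, 0.219] pointing down, gripper open.
Joint ranges: [-2.75, 2.75], [-0.79, 2.1], [0.01, 2.65], [-1.57, 4.71], [0.07, 3.14], [-2.87, 2.87]. Speed limits (rad/s): [2.22, 2.22, 2.79, 3.14, 3.14, 3.14].

## Interface

Orientations are given as a unit quaternion [w, x, y, z].
In Python, from plant import observe, snapshot, env, search_frame gives the robot as it stands.
- The arm moves only by the shell command python3 -m creep 'ROWS' [FORCE]. ROWS is JSON, a list that holds one entry, the list of rows, each a list of 5 numbers: the gripper command: -1 is shut, 1 is fully open, values between are in proportion, then the shift along the tool's x, y, z scaled (see below), then the turn about the tool's z scaled (see below). A call has 1 to 8 rows; each row is the pose to reach, as a shift and turn from the pose commanded when the call began, along the tool's axes at that moment; what a row does not reach only later rows make up. The controller multiplies each number of a shift by 10 cm and each number of a turn by 60 degrees. A row lasts 1/12 s, in which the tool goes at most 41.7 mm and 7.16 degrees, less where a joint would pass 70% of its speed; a pose out of reach is approached as far as the arm can. A call with a number of a shift or a turn outside -1 to 1 is refused whole. A call with a gripper value outside its range is refused whole. The fingers move at their own pace and stop on an object; FORCE is the grip in N (left out, the last holds). Time passes only in rows, so rows that repeat a pose let the fingers close. It gives the time, the measured TCP pose, the force and the opening at its end, in the units of the state.
- observe(): the state, without advancing time (a new reading comes with each control period).
- snapshot(name): name is "scene" or "top" or "wrist"; returns a dict with "img" (400x640x3 uint8, red, green, blue), "fx", "fy", "cx", "cy" (pixels), "k1" (the pictures are not rectified: a ray, as slopes to the right and down, at radius r is drawn at 1 + k1 r^2 times it, then the intrinsics apply), "R" (3x3) and "t" (3): a world point X has camera coordinates R X + t; the wrist camera has in their place "tool_from_camera" (4x4, takes a point from camera to tool coordinates, whose origin is the TCP and whose axes are the flange's). Camera axes: x right, y down, z forward; pixel columns grow to the right and rows downward; lengths in m; the calibration is good to about 2 mm. A picture is of the moment at which its call begins: read the wrist's pose just before it. There is no depth.
- env.sign_off(): hands the job in, once; it reports no verdict.
Trained networks look in a picture, given as the dict that the camera call returned (one of the last four; its "shot" number tells which), for a name from the list of things; names that differ only in an ending like _2 or _b are one class to them, and where a whole thing is asked for, a point or a joint stands for the part that bears it (a point fixed in the world has none). Each returns a list of dicts, best first, with "confidence" (0 to 1); they miss things now and then, are a little off and sometimes report something else, mostly with a low value. They report only what shows in the picture. A call takes as long as a camera call. They do not tell look-alikes from the thing itself.
- search_frame(picture, target): "centre" ([row, column] in pixels, amid what is visible of it).
The state is a dict: "time": time; "qpos": joint angles; "joint_velocities": joint speeds; "tau": joint torques, N m; "eef_pos": TCP position; "eef_rot": TCP orientation; "wrist_force": force on the tool from outside, world axes, zero at the start; "moment": the same for the moment, N m; "width": opening from 0.0 (shut) to 1.0 (fully open).
Only numpy, scipy, OpenCV 4.12 (cv2) and the standard library are available. Lean on these libraries where they do the work, as an engineer would, in place of code of your own. Each camera call takes 0.05 s, during which the arm holds its last target.

## Task

Clear up after the sample run: push or carry the two dark red jar caps off the raised grey platform into the green waste trough joined to its front edge, and put the used glass stirring rod, one end first, into the deep yellow bin so that it stands leaning inside with its lower end at the bottom. Leave the white mortar and the amber dropper bottle where they stand.

Things in the scene. Friction and masses are not known exactly. Their poses are not given: they have to be found in the camera images.
- station: fixed grey platform, green open trough joined to its front. Origin on the bench under the middle of the platform's front drop edge; x runs back over the platform, y left, z up. Platform x 0 to 180, y -150 to 150, top z 80, no lip in front; 6 wide, 11 high rails left, right, back. Trough inside: x -122 to -5, y -146 to 146, floor z 4, walls to z 66, front rim to z 70 (mm)
- cap_a: dark red round screw cap, 46 diameter, 18 high, open side up, on the platform, 15 g; origin at the centre of its underside, z up (mm)
- cap_b: a second cap like cap_a, also on the platform (mm)
- mortar: bystander: loose white porcelain mortar standing on the platform, 68 diameter at the top, 44 high, about 340 g; origin at the centre of its underside. It stands in one of three places 90 apart along the platform's y, the caps in the other two (mm)
- rod: loose clear-white glass stirring rod lying flat on the bench, 180 long along its own y, 8 wide, 8 high, about 20 g; origin midway along it on its underside, z up. Its two ends are alike (mm)
- glass_bin: fixed deep yellow bin, open top. Origin on the bench under its centre, z up. Inside 100 along x, 50 along y, floor z 6; rounded rim reaches 57 either way in x, 32 in y, its top at z 142. The rod is longer than the mouth, so it only enters slantwise; let go, it slides down and leans on the rim (mm)
- dropper_bottle: bystander: loose amber dropper bottle with black top standing on the bench behind the bin, 32 diameter, 96 high; origin at the centre of its underside (mm)
Mind the look-alikes: they are no part of the job. Leave any brown, pink or turquoise look-alike of the cap_a alone.

How it is judged:
At the end, for the whole second after the job is handed in: Both caps lie at rest inside the trough, below its rim; the rod is at rest in the yellow bin, its middle inside the bin and less than 110 mm above the bench, leaning no more than 45 degrees from upright; the mortar and the dropper bottle stand upright within 25 mm of where they started (x of cap_a in the frame of station between -0.125 and 0 m and y of cap_a in the frame of station between -0.148 and 0.148 m and z of each of cap_a, cap_b in the frame of station below 0.062 m and x of cap_b in the frame of station between -0.125 and 0 m and y of cap_b in the frame of station between -0.148 and 0.148 m and x of rod in the frame of glass_bin between -0.052 and 0.052 m and y of rod in the frame of glass_bin between -0.027 and 0.027 m and z of rod in the frame of glass_bin below 0.11 m and angle between the y axis of rod and the z axis of glass_bin, either way round below 0.8 rad and linear speed of each of cap_a, cap_b, rod below 0.03 m/s and distance of each of mortar, dropper_bottle from where it was at the start of the episode below 0.025 m and angle between each of mortar, dropper_bottle's own z axis and vertical below 0.2 rad); the robot touches nothing.
It fails at once if the mortar is pushed more than 25 mm or tipped (distance of mortar from where it was at the start of the episode above 0.025 m or angle between mortar's own z axis and vertical above 0.35 rad).
It fails at once if the dropper bottle is pushed more than 25 mm or knocked over (distance of dropper_bottle from where it was at the start of the episode above 0.025 m or angle between dropper_bottle's own z axis and vertical above 0.35 rad).
It also fails if it takes over 64 s, if anything falls off the work surface, if the arm or the gripper's body presses on something with over 40 N, if the wrist force passes 120 N, or if a joint passes its speed limit or range.

## Working session

There is one attempt and no reset: what is moved stays moved. The work goes in short steps, Python scripts to look and compute and a shell command to move; the robot and the scene stay as the last step left them, time stands still between calls to the robot, and variables do not carry over. Pictures are saved under pics/ and viewed, and the job is handed in when it is done.

```bash
ls; mkdir -p pics; python3 - <<'E'
from plant import observe, snapshot
import cv2
print(observe())
for n in ["scene","top","wrist"]:
    s=snapshot(n); cv2.imwrite(f"pics/{n}0.png",s["img"][:,:,::-1])
    print(n,{k:v for k,v in s.items() if k!="img"})
print(observe()["time"])
E
```

```text
pics
{'time': 0.0, 'qpos': array([ 1.25642651e+00,  3.51246088e-01,  1.65242371e+00, -4.48593769e-05,
        1.13911583e+00, -8.45994061e-02]), 'joint_velocities': array([ 4.86476905e-04,  3.73150426e-04, -1.33660328e-03, -8.74102535e-05,
       -2.28785215e-04, -7.70376563e-04]), 'tau': array([-9.13465265e-04, -4.97320068e+01, -2.85264373e+01,  6.98873238e-02,
        2.55927863e-02, -9.36604761e-05]), 'eef_pos': array([0.1251416 , 0.53521364, 0.21809618]), 'eef_rot': array([-9.82396897e-05,  1.14623296e-01,  9.93408850e-01, -5.88693438e-04]), 'wrist_force': array([ 0.1918095 , -0.17200465, -1.39964466]), 'moment': array([-0.00444167, -0.04022203, -0.04100639]), 'width': 0.9986069939813069}
scene {'fx': 504.49545501684906, 'fy': 504.49545501684906, 'cx': 315.58819742411174, 'cy': 200.47181422906203, 'k1': -0.11525089460524734, 'R': array([[ 0.44346187, -0.89606502, -0.02022477],
       [-0.61529663, -0.28794694, -0.73382329],
       [ 0.65172972,  0.33786688, -0.67903928]]), 't': array([-0.28219633,  0.42152525,  1.33410782]), 'shot': 1}
top {'fx': 362.7210550731442, 'fy': 362.7210
[... 157 characters left out ...]
      [-9.96639050e-01, -4.11019140e-04, -8.19172427e-02],
       [ 8.19182715e-02, -5.23887445e-03, -9.96625281e-01]]), 't': array([-0.00656132,  0.6187254 ,  1.01501848]), 'shot': 2}
wrist {'fx': 278.87195847063333, 'fy': 278.87195847063333, 'cx': 319.90061230473117, 'cy': 204.3906457919802, 'k1': -0.04716869208769837, 'tool_from_camera': array([[ 1.04400519e-04, -9.58680586e-01, -2.84484662e-01,
         7.97137748e-02],
       [ 9.99999973e-01,  4.05445938e-05,  2.30350560e-04,
        -8.47360408e-04],
       [-2.09298295e-04, -2.84484678e-01,  9.58680564e-01,
        -1.65569566e-01],
       [ 0.00000000e+00,  0.00000000e+00,  0.00000000e+00,
         1.00000000e+00]]), 'shot': 3}
0.15
```

View pics/scene0.png

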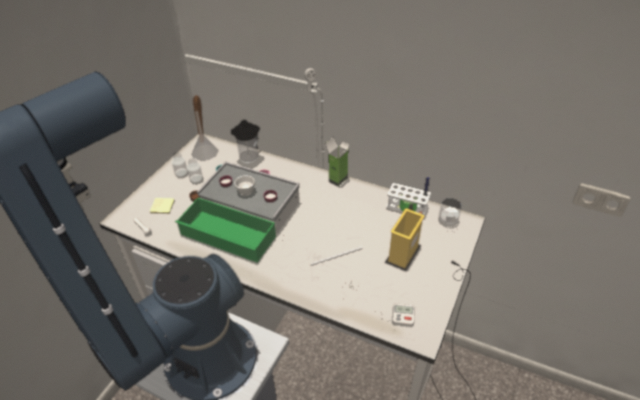

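View pics/top0.png

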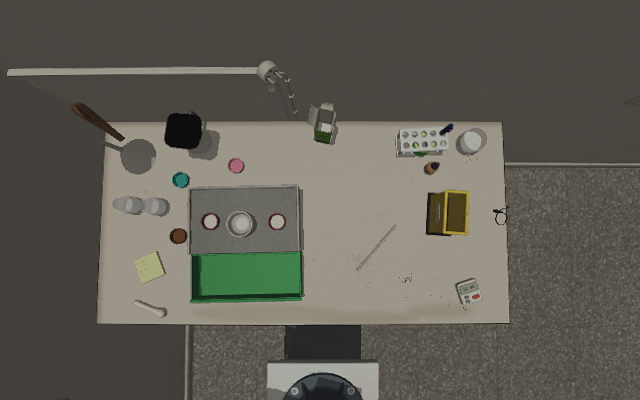

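View pics/wrist0.png

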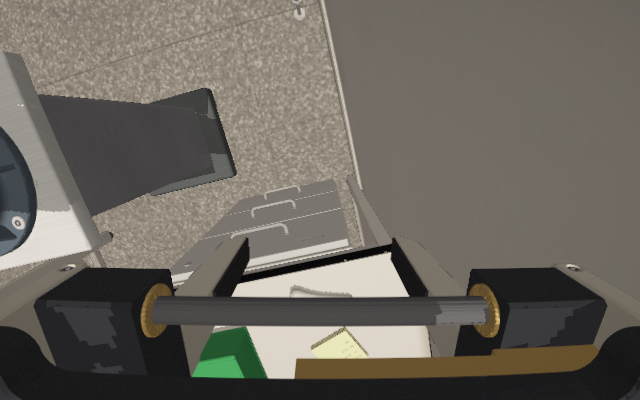

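```bash
cat > h.py <<'E'
import numpy as np, cv2
from scipy.spatial.transform import Rotation as Ro
from plant import observe, snapshot, env, search_frame
def cam(s,eef=None):
    "returns camera centre C and Rwc (world from camera)"
    if "R" in s: return -s["R"].T@s["t"], s["R"].T
    p,q=eef; R=Ro.from_quat([q[1],q[2],q[3],q[0]]).as_matrix(); T=s["tool_from_camera"]
    return p+R@T[:3,3], R@T[:3,:3]
def ray(s,rc,eef=None):
    r,c=rc; d=np.array([(c-s["cx"])/s["fx"],(r-s["cy"])/s["fy"]]); u=d.copy()
    for _ in range(20): u=d/(1+s["k1"]*(u@u))
    C,R=cam(s,eef); return C,R@np.array([u[0],u[1],1])
def px2w(s,rc,z,eef=None):
    C,d=ray(s,rc,eef); return C+d*(z-C[2])/d[2]
def w2px(s,X,eef=None):
    C,R=cam(s,eef); x=R.T@(np.asarray(X,float)-C); u=x[:2]/x[2]; u=u*(1+s["k1"]*(u@u))
    return np.array([u[1]*s["fy"]+s["cy"],u[0]*s["fx"]+s["cx"]])
def tri(a,ra,b,rb):
    A,d=ray(a,ra);B,e=ray(b,rb); d/=np.linalg.norm(d);e/=np.linalg.norm(e)
    k=np.linalg.lstsq(np.c_[d,-e],B-A,rcond=None)[0]; return (A+d*k[0]+B+e*k[1])/2, np.linalg.norm(A+d*k[0]-B-e*k[1])
E
python3 - <<'E'
from h import *
t=snapshot("top"); s=snapshot("scene")
for n in ["cap_a","mortar","rod","glass_bin","dropper_bottle","station"]:
    for nm,p in(("top",t),("scene",s)):
        print(n,nm,[(np.round(d["centre"],1),round(d["confidence"],2)) for d in search_frame(p,n)][:7])
im=t["img"][:,:,::-1]
cv2.imwrite("pics/topA.png",cv2.resize(im[155:310,165:310],None,fx=5,fy=5,interpolation=2)[:600*5//5+175])
a=cv2.resize(im[170:310,175:310],None,fx=4.2,fy=4.2,interpolation=2); cv2.imwrite("pics/topA.png",a)
cv2.imwrite("pics/topB.png",cv2.resize(im[140:290,340:490],None,fx=4,fy=4,interpolation=2))
cv2.imwrite("pics/scA.png",cv2.resize(s["img"][150:270,170:310,::-1],None,fx=5,fy=5,interpolation=2))
cv2.imwrite("pics/scB.png",cv2.resize(s["img"][180:280,300:470,::-1],None,fx=4.5,fy=4.5,interpolation=2))
np.savez("p0.npz",t=t["img"],s=s["img"])
E
```

```text
cap_a top [(array([236.4, 178.6]), 0.76), (array([221.4, 212.2]), 0.75), (array([221.4, 274.6]), 0.74), (array([178.3, 180.3]), 0.65), (array([166.5, 231.7]), 0.52)]
cap_a scene [(array([178.5, 225.7]), 0.64), (array([196.6, 269.7]), 0.44), (array([191.4, 189.6]), 0.44)]
mortar top [(array([224.1, 236.7]), 0.83), (array([213.8, 447. ]), 0.22)]
mortar scene [(array([182.7, 243.1]), 0.59)]
rod top [(array([250.7, 371.1]), 0.57)]
rod scene [(array([252.7, 334.7]), 0.65)]
glass_bin top [(array([212.8, 445.6]), 0.68)]
glass_bin scene [(array([240.8, 403.9]), 0.57)]
dropper_bottle top [(array([167.8, 430.4]), 0.74)]
dropper_bottle scene []
station top [(array([247.9, 246.8]), 0.63)]
station scene [(array([212.9, 238.7]), 0.9)]
```

View pics/topA.png

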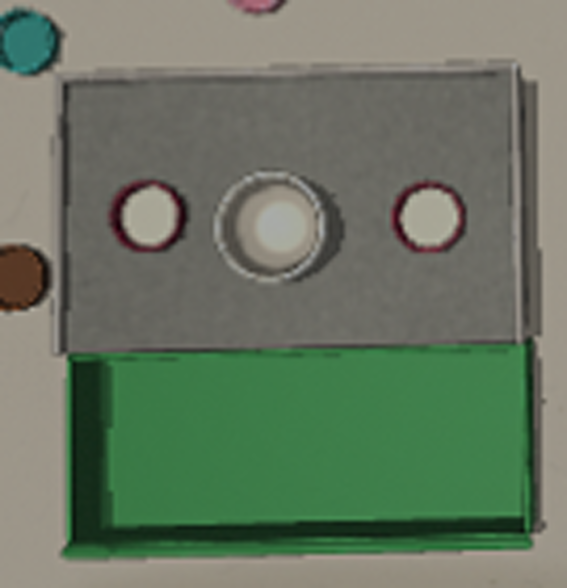

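View pics/topB.png

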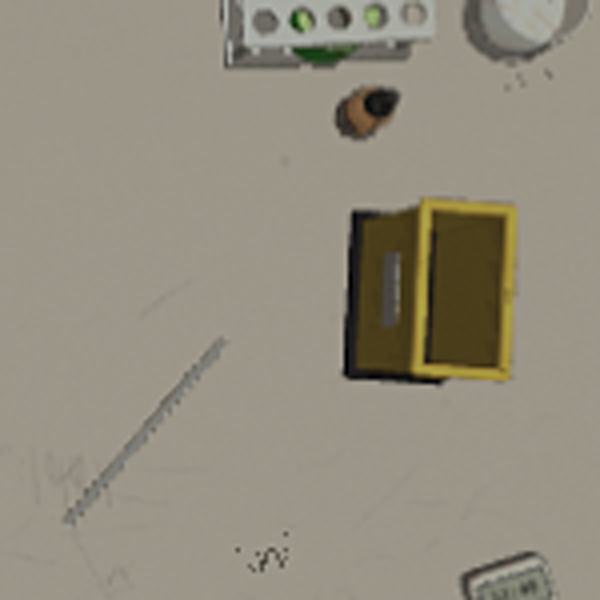

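View pics/scB.png

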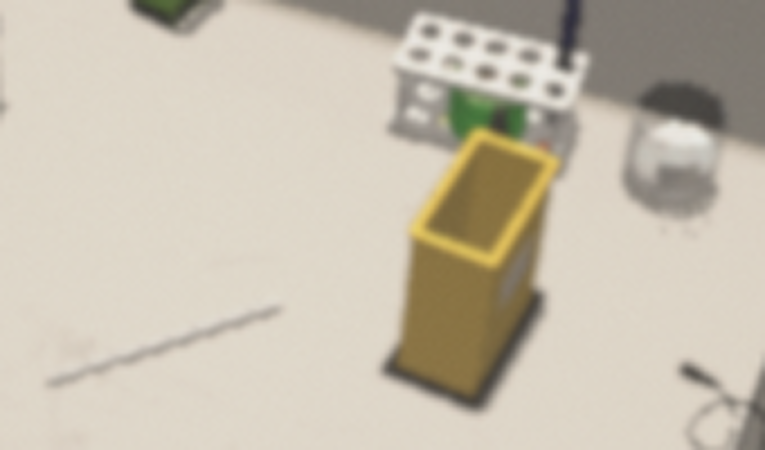

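View pics/scA.png

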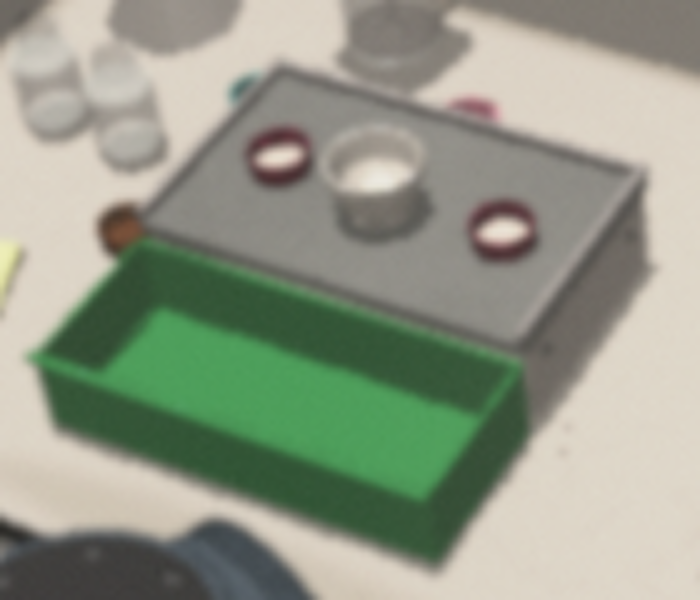

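```bash
python3 - <<'E'
from h import *
t=snapshot("top"); s=snapshot("scene")
A=lambda x,y:(y/4.2+170,x/4.2+175)
B=lambda x,y:(y/4+140,x/4+340)
SA=lambda x,y:(y/5+150,x/5+170); SB=lambda x,y:(y/4.5+180,x/4.5+300)
for n,p,z in [("capL",A(149,216),.098),("capR",A(429,217),.098),("mortar",A(271,227),.124),("pfl",A(66,353),.08),("pfr",A(522,344),.08),("pbr",A(518,66),.091),("pbl",A(63,76),.091),
 ("rod1",B(68,520),.004),("rod2",B(222,342),.004),("b1",B(422,200),.142),("b2",B(516,205),.142),("b3",B(512,379),.142),("b4",B(414,376),.142),("bottle top",B(380,102),.096)]:
    print("top",n,np.round(px2w(t,p,z),4))
for n,p,z in [("capL",SA(280,150),.098),("capR",SA(503,225),.098),("mortar",SA(375,158),.124),("rod1",SB(48,384),.004),("rod2",SB(280,310),.004),
  ("b1",SB(482,130),.142),("b2",SB(558,157),.142),("b3",SB(497,264),.142),("b4",SB(413,231),.142)]:
    print("scene",n,np.round(px2w(s,p,z),4))
E
```

```text
top capL [0.5497 0.2973 0.098 ]
top capR [0.5492 0.1199 0.098 ]
top mortar [0.5426 0.2138 0.124 ]
top pfl [0.4623 0.3542 0.08  ]
top pfr [0.4685 0.0619 0.08  ]
top pbr [0.646  0.0647 0.091 ]
top pbl [0.6395 0.3572 0.091 ]
top rod1 [ 0.4115 -0.1     0.004 ]
top rod2 [ 0.5396 -0.2132  0.004 ]
top b1 [ 0.6294 -0.3157  0.142 ]
top b2 [ 0.6262 -0.3765  0.142 ]
top b3 [ 0.5151 -0.3703  0.142 ]
top b4 [ 0.5171 -0.3076  0.142 ]
top bottle top [ 0.7008 -0.3047  0.096 ]
scene capL [0.5443 0.2948 0.098 ]
scene capR [0.5428 0.1169 0.098 ]
scene mortar [0.5402 0.2115 0.124 ]
scene rod1 [ 0.4006 -0.0997  0.004 ]
scene rod2 [ 0.5315 -0.2178  0.004 ]
scene b1 [ 0.6243 -0.3213  0.142 ]
scene b2 [ 0.621  -0.3762  0.142 ]
scene b3 [ 0.5103 -0.3703  0.142 ]
scene b4 [ 0.5151 -0.3114  0.142 ]
```

```bash
cat > to.py <<'E'
# usage: to.py x y z [jaw angle deg]  -> needed shift in tool axes (units) and turn (units)
import sys; from h import *
o=observe(); q=o["eef_rot"]; R=Ro.from_quat([q[1],q[2],q[3],q[0]]).as_matrix(); p=o["eef_pos"]
a=np.degrees(np.arctan2(R[1,1],R[0,1]))
print("t",round(o["time"],2),"p",np.round(p,4),"jaw",round(a,1),"w",round(o["width"],3),"F",np.round(o["wrist_force"],1),"tilt",np.round(R[2,2],4),"q6",round(o["qpos"][5],2))
if len(sys.argv)>3:
    d=R.T@(np.array(list(map(float,sys.argv[1:4])))-p)/.1; print("shift",np.round(d,2))
if len(sys.argv)>4:
    g=float(sys.argv[4]); e=(a-g+90)%180-90; print("turn",round(e/60,3))
E
python3 -m creep '[[[1,-0.4,-0.1,0,0.12],[1,-0.8,-0.2,0,0.24],[1,-1,-0.3,0,0.36],[1,-1,-0.3,0,0.48],[1,-1,-0.3,0,0.5]]]' 20; python3 to.py 0.547 0.296 0.218 1.2
```

```text
time: 1.37
eef_pos: [0.2168, 0.483, 0.2187]
eef_rot: [-0.0, 0.372, 0.928, 0.0]
wrist_force: [0.3, 0.1, 1.1]
width: 1.001
t 1.37 p [0.2168 0.483  0.2187] jaw 46.4 w 1.001 F [0.3 0.1 1.1] tilt -1.0 q6 0.25
shift [-3.68  0.93  0.01]
turn 0.753
```

```bash
python3 -m creep '[[[1,-0.4,0.1,0,0.12],[1,-0.8,0.2,0,0.24],[1,-1,0.25,0,0.36],[1,-1,0.25,0,0.48],[1,-1,0.25,0,0.6],[1,-1,0.25,0,0.72],[1,-1,0.25,0,0.75]]]' 20; python3 to.py 0.547 0.296 0.218 1.2
```

```text
time: 1.95
eef_pos: [0.3055, 0.4338, 0.2186]
eef_rot: [-0.0, 0.697, 0.717, -0.0]
wrist_force: [0.5, 0.0, -0.3]
width: 1.0
t 1.95 p [0.3055 0.4338 0.2186] jaw 1.6 w 1.0 F [ 0.5  0.  -0.3] tilt -1.0 q6 0.84
shift [-1.45  2.37  0.01]
turn 0.007
```

```bash
python3 to.py 0.547 0.296 0.218 1.2
```

```text
t 1.95 p [0.3055 0.4338 0.2186] jaw 1.6 w 1.0 F [ 0.5  0.  -0.3] tilt -1.0 q6 0.84
shift [-1.45  2.37  0.01]
turn 0.007
```

```bash
python3 -m creep '[[[1,-0.25,0.33,0,0],[1,-0.5,0.66,0,0],[1,-0.7,1,0,0],[1,-0.7,1,0,0]]]' 20; python3 -m creep '[[[1,-0.25,0.33,0,0],[1,-0.5,0.66,0,0],[1,-0.7,1,0,0],[1,-0.7,1,0,0]]]' 20;  python3 to.py 0.547 0.296 0.218 1.2
```

```text
time: 2.28
eef_pos: [0.4121, 0.3644, 0.2187]
eef_rot: [0.001, 0.695, 0.719, 0.001]
wrist_force: [-1.2, 0.2, 0.4]
width: 0.996
time: 2.62
eef_pos: [0.5144, 0.2974, 0.2185]
eef_rot: [0.001, 0.696, 0.718, 0.0]
wrist_force: [-0.2, -0.0, -0.1]
width: 1.001
t 2.62 p [0.5144 0.2974 0.2185] jaw 1.8 w 1.001 F [-0.2 -0.  -0.1] tilt -1.0 q6 0.41
shift [-0.02  0.33  0.01]
turn 0.011
```

```bash
python3 -m creep '[[[1,-0.02,0.33,0,0.01],[1,-0.02,0.33,0.4,0.01],[1,-0.02,0.33,0.7,0.01],[1,-0.02,0.33,0.7,0.01]]]' 20;  python3 - <<'E'
from h import *
o=observe(); w=snapshot("wrist"); cv2.imwrite("pics/w1.png",w["img"][:,:,::-1])
e=(o["eef_pos"],o["eef_rot"]);
print([(d["centre"],d["confidence"],px2w(w,d["centre"],.09,e)) for d in search_frame(w,"cap_a")])
print(w2px(w,[.547,.296,.098],e))
E
```

```text
time: 2.95
eef_pos: [0.5402, 0.2984, 0.1428]
eef_rot: [-0.002, 0.698, 0.716, -0.004]
wrist_force: [0.0, -0.8, 0.1]
width: 1.003
[([219.1, 332.3], 0.76, array([0.54945112, 0.29959537, 0.09      ])), ([237.9, 472.2], 0.73, array([0.66992899, 0.28566606, 0.09      ])), ([76.6, 296.0], 0.66, array([0.51915877, 0.40827179, 0.09      ]))]
[226.58156985 329.42403371]
```

View pics/w1.png

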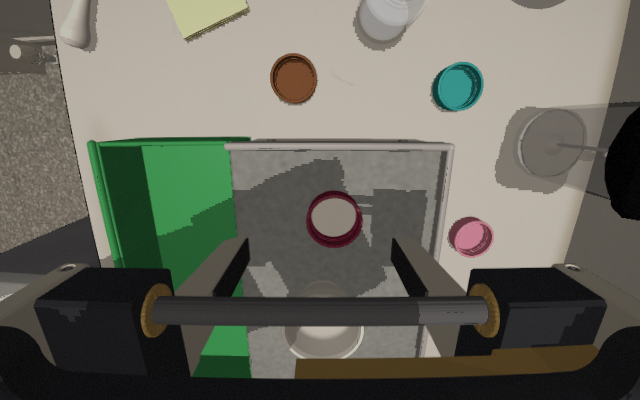

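```bash
python3 to.py 0.548 0.298 0.086 1.2
```

```text
t 3.05 p [0.5426 0.2996 0.1487] jaw 1.4 w 0.997 F [0.2 0.7 0.5] tilt -1.0 q6 0.41
shift [-0.02  0.05  0.63]
turn 0.003
```

```bash
python3 -m creep '[[[1,-0.02,0.05,0.3,0],[1,-0.02,0.05,0.6,0],[1,-0.02,0.05,0.63,0],[-1,-0.02,0.05,0.63,0],[-1,-0.02,0.05,0.63,0],[-1,-0.02,0.05,0.63,0],[-1,-0.02,0.05,0.63,0]]]' 20; python3 to.py 0.548 0.298 0.106 1.2
```

```text
time: 3.63
eef_pos: [0.5491, 0.2976, 0.0878]
eef_rot: [0.001, 0.699, 0.715, 0.001]
wrist_force: [0.6, -0.6, -0.3]
width: 0.762
t 3.63 p [0.5491 0.2976 0.0878] jaw 1.3 w 0.762 F [ 0.6 -0.6 -0.3] tilt -1.0 q6 0.4
shift [ 0.   -0.01 -0.18]
turn 0.001
```

```bash
python3 -m creep '[[[-1,0,0,0,0],[-1,0,0,0,0],[-1,0,0,0,0],[-1,0,0,0,0],[-1,0,0,-0.2,0],[-1,0,0,-0.3,0]]]' 20; python3 to.py 0.40 0.295 0.106 1.2
```

```text
time: 4.13
eef_pos: [0.5485, 0.2971, 0.1168]
eef_rot: [0.0, 0.699, 0.715, 0.0]
wrist_force: [0.6, 0.8, 0.3]
width: 0.478
t 4.13 p [0.5485 0.2971 0.1168] jaw 1.2 w 0.478 F [0.6 0.8 0.3] tilt -1.0 q6 0.4
shift [ 0.01 -1.49  0.11]
turn 0.001
```

```bash
python3 -m creep '[[[-1,0,-0.35,0,0],[-1,0,-0.7,0,0],[-1,0,-1,0,0],[-1,0,-1,0,0]]]' 20;python3 -m creep '[[[-1,0,-0.3,0,0],[-1,0,-0.5,0.1,0],[-1,0,-0.5,0.4,0],[-1,0,-0.5,0.7,0],[-1,0,-0.5,0.75,0]]]' 20; python3 to.py 0.40 0.295 0.042 1.2
```

```text
time: 4.47
eef_pos: [0.4438, 0.2944, 0.1156]
eef_rot: [-0.001, 0.699, 0.715, -0.001]
wrist_force: [0.6, -0.2, -0.5]
width: 0.478
time: 4.88
eef_pos: [0.3969, 0.2929, 0.0377]
eef_rot: [-0.0, 0.699, 0.715, -0.002]
wrist_force: [0.3, -0.9, -1.5]
width: 0.478
t 4.88 p [0.3969 0.2929 0.0377] jaw 1.2 w 0.478 F [ 0.3 -0.9 -1.5] tilt -1.0 q6 0.52
shift [ 0.02  0.03 -0.04]
turn 0.001
```

```bash
python3 -m creep '[[[-1,0,0,0.2,0],[0.3,0,0,0.2,0],[0.3,0,0,0.2,0],[0.3,0,0,0.2,0],[0.3,0,0,0,0],[0.3,0,0,-0.4,0],[0.3,0,0,-0.8,0],[0.3,0,0,-1,0]]]' 20;python3 to.py 0.546 0.119 0.15 1.2
```

```text
time: 5.55
eef_pos: [0.3998, 0.2946, 0.1462]
eef_rot: [0.001, 0.699, 0.715, 0.003]
wrist_force: [0.9, 1.6, 0.1]
width: 0.652
t 5.55 p [0.3998 0.2946 0.1462] jaw 1.2 w 0.652 F [0.9 1.6 0.1] tilt -1.0 q6 0.52
shift [-1.79  1.42 -0.04]
turn 0.0
```

```bash
python3 -m creep '[[[0.3,-0.35,0,0,0],[0.3,-0.7,0,0,0],[0.8,-1,0.1,0,0],[0.8,-1,0.3,0,0]]]' 20;python3 -m creep '[[[1,-0.4,0.3,0,0],[1,-0.8,0.6,0,0],[1,-0.8,0.9,0,0],[1,-0.8,1,0,0],[1,-0.8,1,0,0]]]' 20;python3 to.py 0.546 0.119 0.15 1.2
python3 - <<'E'
from h import *
o=observe(); w=snapshot("wrist"); cv2.imwrite("pics/w2.png",w["img"][:,:,::-1])
e=(o["eef_pos"],o["eef_rot"]);
print([(d["centre"],d["confidence"],px2w(w,d["centre"],.09,e)) for d in search_frame(w,"cap_a")])
t=snapshot("top");cv2.imwrite("pics/t2.png",t["img"][150:330,150:330,::-1])
E
```

```text
time: 5.88
eef_pos: [0.4296, 0.191, 0.1423]
eef_rot: [0.0, 0.7, 0.714, -0.0]
wrist_force: [0.4, 0.9, -0.1]
width: 0.747
time: 6.3
eef_pos: [0.5348, 0.1155, 0.1421]
eef_rot: [0.001, 0.7, 0.714, 0.001]
wrist_force: [0.5, 0.6, 0.1]
width: 0.996
t 6.3 p [0.5348 0.1155 0.1421] jaw 1.1 w 0.996 F [0.5 0.6 0.1] tilt -1.0 q6 0.11
shift [ 0.03  0.11 -0.08]
turn -0.002
[([218.4, 339.1], 0.89, array([0.55028642, 0.11778625, 0.09      ])), ([65.5, 505.8], 0.83, array([0.66841122, 0.23829071, 0.09      ])), ([16.5, 174.8], 0.8, array([0.43007683, 0.26473771, 0.09      ]))]
```

View pics/w2.png

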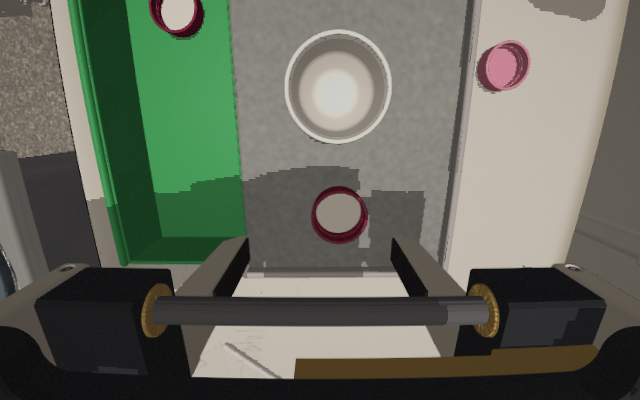

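View pics/t2.png

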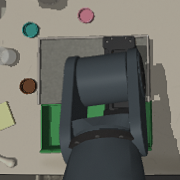

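```bash
python3 to.py 0.548 0.118 0.087 1.2; python3 -m creep '[[[1,0.02,0.13,0,0],[1,0.02,0.13,0.3,0],[1,0.02,0.13,0.54,0],[-1,0.02,0.13,0.54,0],[-1,0.02,0.13,0.54,0],[-1,0.02,0.13,0.54,0],[-1,0.02,0.13,0.54,0],[-1,0.02,0.13,0.54,0]]]' 20; python3 -m creep '[[[-1,0,0,0,0],[-1,0,0,0,0],[-1,0,0,0,0],[-1,0,0,-0.2,0],[-1,0,0,-0.3,0],[-1,0,-0.3,-0.3,0],[-1,0,-0.7,-0.3,0],[-1,0,-1,-0.3,0]]]' 20; python3 to.py 0.4 0.14 0.04 1.2
```

```text
t 6.45 p [0.5313 0.1169 0.1413] jaw 1.3 w 1.0 F [-1.2  0.9 -0.3] tilt -1.0 q6 0.11
shift [0.01 0.17 0.54]
turn 0.001
time: 7.12
eef_pos: [0.5457, 0.1191, 0.0881]
eef_rot: [0.001, 0.699, 0.715, 0.001]
wrist_force: [0.7, -0.5, -0.5]
width: 0.694
time: 7.78
eef_pos: [0.443, 0.1166, 0.1166]
eef_rot: [-0.0, 0.7, 0.715, -0.0]
wrist_force: [0.5, -0.1, 0.2]
width: 0.479
t 7.78 p [0.443  0.1166 0.1166] jaw 1.2 w 0.479 F [ 0.5 -0.1  0.2] tilt -1.0 q6 0.13
shift [ 0.24 -0.42  0.77]
turn 0.0
```

```bash
python3 -m creep '[[[-1,0.2,-0.35,0,0],[-1,0.2,-0.45,0.3,0],[-1,0.2,-0.45,0.7,0],[-1,0.2,-0.45,0.95,0],[-1,0.2,-0.45,0.95,0]]]' 20; python3 -m creep '[[[0.3,0,0,0,0],[0.3,0,0,0,0],[0.3,0,0,0,0],[0.3,0,0,-0.2,0],[0.3,0,0,-0.6,0],[0.3,0,0,-1,0],[0.3,0,0,-1,0]]]' 20; python3 to.py 0.47 -0.16 0.15 48
```

```text
time: 8.2
eef_pos: [0.3975, 0.1354, 0.0186]
eef_rot: [-0.002, 0.699, 0.715, -0.002]
wrist_force: [-0.5, 1.0, -0.2]
width: 0.479
time: 8.78
eef_pos: [0.4033, 0.1366, 0.1289]
eef_rot: [0.003, 0.699, 0.715, 0.005]
wrist_force: [1.6, 0.2, 0.7]
width: 0.648
t 8.78 p [0.4033 0.1366 0.1289] jaw 1.2 w 0.648 F [1.6 0.2 0.7] tilt -0.9999 q6 0.2
shift [-2.98  0.61 -0.21]
turn -0.779
```

```bash
python3 -m creep '[[[0,-0.35,0,0,-0.12],[0,-0.7,0.1,0,-0.24],[0,-1,0.2,0,-0.36],[0,-1,0.3,0,-0.48],[0,-1,0.3,0,-0.6],[0,-1,0.3,0,-0.7],[0,-1,0.3,0,-0.78]]]' 20; python3 to.py 0.51 -0.19 0.15 48.3
```

```text
time: 9.37
eef_pos: [0.4324, 0.036, 0.1228]
eef_rot: [0.001, 0.356, 0.935, 0.0]
wrist_force: [0.5, 0.6, -0.4]
width: 0.497
t 9.37 p [0.4324 0.036  0.1228] jaw 48.3 w 0.497 F [ 0.5  0.6 -0.4] tilt -1.0 q6 -0.87
shift [-2.08 -1.17 -0.27]
turn 0.001
```

```bash
python3 -m creep '[[[0,-0.3,-0.15,0,0],[0,-0.7,-0.3,0,0],[0,-1,-0.5,0,0],[0,-1,-0.6,0,0]]]' 20;python3 -m creep '[[[0,-0.3,-0.15,0,0],[0,-0.7,-0.3,0,0],[0,-1,-0.5,0,0],[0,-1,-0.6,0,0],[0,-1,-0.6,0,0]]]' 20;python3 to.py 0.529 -0.21 0.15 48.3
python3 - <<'E'
from h import *
o=observe(); w=snapshot("wrist"); cv2.imwrite("pics/w3.png",w["img"][:,:,::-1])
e=(o["eef_pos"],o["eef_rot"]); print(e)
for P in [(.406,-.1,.004),(.5355,-.2155,.004)]: print(w2px(w,P,e))
t=snapshot("top");cv2.imwrite("pics/t3.png",t["img"][:,:,::-1])
E
```

```text
time: 9.7
eef_pos: [0.469, -0.0793, 0.1232]
eef_rot: [0.003, 0.359, 0.933, -0.0]
wrist_force: [-0.0, -0.7, -0.4]
width: 0.5
time: 10.12
eef_pos: [0.4997, -0.1882, 0.1223]
eef_rot: [0.0, 0.359, 0.933, -0.0]
wrist_force: [-0.2, 0.5, 0.2]
width: 0.498
t 10.12 p [ 0.4997 -0.1882  0.1223] jaw 47.9 w 0.498 F [-0.2  0.5  0.2] tilt -1.0 q6 -1.28
shift [-0.36  0.03 -0.28]
turn -0.007
(array([ 0.49969521, -0.18821331,  0.12228796]), array([ 3.64041812e-04,  3.59367818e-01,  9.33195921e-01, -1.05239339e-04]))
[ 67.46839294 323.6058716 ]
[238.982611   324.10697062]
```

View pics/w3.png

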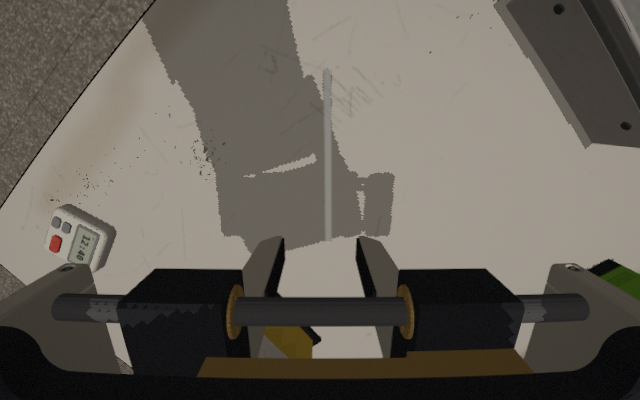

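View pics/t3.png

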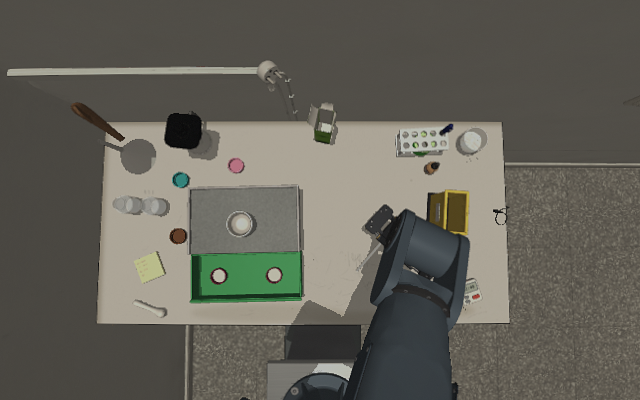

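```bash
python3 - <<'E'
from h import *
o=observe(); w=snapshot("wrist"); e=(o["eef_pos"],o["eef_rot"])
a=px2w(w,(70,327),.004,e);b=px2w(w,(240,328),.004,e);print(a,b,np.linalg.norm(a-b))
u=(b-a)/np.linalg.norm(b-a);print(np.degrees(np.arctan2(u[1],u[0]))+90, b-.010*u)
E
python3 to.py 0.5305 -0.208 0.03 48
```

```text
[ 0.40965767 -0.09683325  0.004     ] [ 0.5393265  -0.21051785  0.004     ] 0.17244765260004585
48.75797030015524 [ 0.53180718 -0.20392543  0.004     ]
t 10.27 p [ 0.5    -0.1854  0.1221] jaw 48.0 w 0.495 F [ 0.   0.2 -0.2] tilt -1.0 q6 -1.28
shift [-0.38  0.04  0.92]
turn 0.001
```

```bash
python3 -m creep '[[[-0.2,-0.38,0.05,0.1,-0.01],[-0.2,-0.38,0.05,0.4,-0.01],[-0.2,-0.38,0.05,0.8,-0.01],[-0.2,-0.38,0.05,0.9,-0.01],[-0.2,-0.38,0.05,0.9,-0.01]]]' 20; python3 to.py 0.529 -0.204 0.003 48.5
```

```text
time: 10.68
eef_pos: [0.5303, -0.2062, 0.0295]
eef_rot: [-0.003, 0.353, 0.936, 0.0]
wrist_force: [0.6, 0.6, 0.4]
width: 0.401
t 10.68 p [ 0.5303 -0.2062  0.0295] jaw 48.7 w 0.401 F [0.6 0.6 0.4] tilt -1.0 q6 -1.3
shift [0.02 0.01 0.27]
turn 0.003
```

```bash
python3 -m creep '[[[-0.2,0.02,0,0.15,0],[-0.2,0.02,0,0.26,0],[-0.2,0.02,0,0.26,0],[-1,0.02,0,0.26,0],[-1,0.02,0,0.26,0],[-1,0.02,0,0.26,0],[-1,0.02,0,0.26,0],[-1,0.02,0,0.26,0]]]' 5; python3 to.py 0.529 -0.204 0.003 48.5;  python3 -m creep '[[[-1,0,0,0,0],[-1,0,0,0,0],[-1,0,0,0,0],[-1,0,0,0,0]]]' 5;  python3 to.py 0.529 -0.204 0.003 48.5
```

```text
time: 11.35
eef_pos: [0.5307, -0.207, 0.0062]
eef_rot: [0.0, 0.353, 0.936, -0.0]
wrist_force: [-0.2, -0.3, -0.4]
width: 0.091
t 11.35 p [ 0.5307 -0.207   0.0062] jaw 48.6 w 0.091 F [-0.2 -0.3 -0.4] tilt -1.0 q6 -1.3
shift [0.03 0.01 0.03]
turn 0.002
time: 11.68
eef_pos: [0.5306, -0.207, 0.006]
eef_rot: [0.0, 0.353, 0.936, -0.0]
wrist_force: [-2.1, 0.4, 5.9]
width: 0.077
t 11.68 p [ 0.5306 -0.207   0.006 ] jaw 48.6 w 0.077 F [-2.1  0.4  5.9] tilt -1.0 q6 -1.3
shift [0.03 0.01 0.03]
turn 0.002
```

```bash
python3 -m creep '[[[-0.6,0,0,0,0],[-0.6,0,0,0,0],[-0.6,0,0,0.03,0],[-0.6,0,0,0.03,0]]]' 5;  python3 to.py 0.529 -0.204 0.003 48.5
```

```text
time: 12.02
eef_pos: [0.5301, -0.2068, 0.002]
eef_rot: [-0.0, 0.353, 0.936, 0.0]
wrist_force: [-0.0, 0.5, 0.3]
width: 0.201
t 12.02 p [ 0.5301 -0.2068  0.002 ] jaw 48.6 w 0.201 F [-0.   0.5  0.3] tilt -1.0 q6 -1.3
shift [ 0.03  0.01 -0.01]
turn 0.002
```

```bash
python3 -m creep '[[[-1,0,0,0,0],[-1,0,0,0,0],[-1,0,0,0,0],[-1,0,0,0,0],[-1,0,0,0,0],[-1,0,0,0,0],[-1,0,0,0,0]]]' 5;  python3 to.py; python3 -m creep '[[[-1,0,0,-0.2,0],[-1,0,0,-0.5,0],[-1,0,0,-0.8,0],[-1,0,0,-1,0],[-1,0,0,-1,0]]]' 5
python3 - <<'E'
from h import *
o=observe(); w=snapshot("wrist"); cv2.imwrite("pics/w4.png",w["img"][:,:,::-1])
e=(o["eef_pos"],o["eef_rot"]); print(e,o["width"],o["time"])
s=snapshot("scene");cv2.imwrite("pics/s4.png",cv2.resize(s["img"][150:300,280:480,::-1],None,fx=4,fy=4,interpolation=2))
E
```

```text
time: 12.6
eef_pos: [0.5305, -0.2069, 0.0027]
eef_rot: [0.0, 0.353, 0.936, 0.0]
wrist_force: [-0.4, -0.1, 0.5]
width: 0.078
t 12.6 p [ 0.5305 -0.2069  0.0027] jaw 48.6 w 0.078 F [-0.4 -0.1  0.5] tilt -1.0 q6 -1.3
time: 13.02
eef_pos: [0.5324, -0.2078, 0.1068]
eef_rot: [0.003, 0.353, 0.936, -0.0]
wrist_force: [-0.3, 0.3, -0.1]
width: 0.083
(array([ 0.53235839, -0.20780722,  0.1067968 ]), array([ 3.24409530e-03,  3.53155086e-01,  9.35559116e-01, -3.19738766e-04])) 0.08310772314070781 13.0167
```

View pics/w4.png

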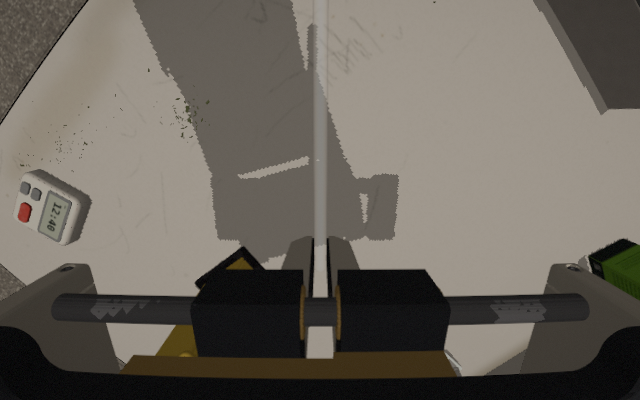

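View pics/s4.png

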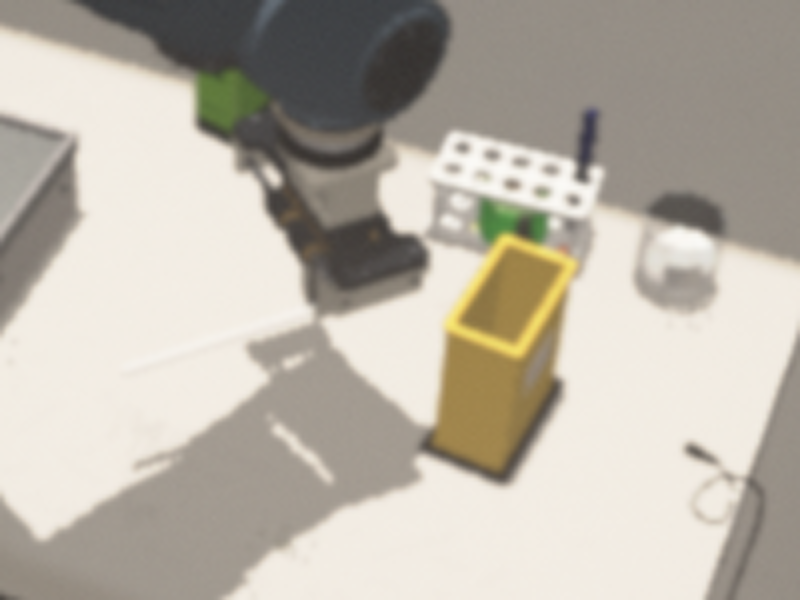

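```bash
python3 -m creep '[[[-1,0,0,0,0],[-1,0,0,0,0],[-1,0,0,-0.4,0],[-1,0,0,-0.6,0],[-1,0,0,-0.6,0],[-1,0,0,-0.6,0]]]' 3
cat > see.py <<'E'
import sys
from h import *
n=sys.argv[1]
o=observe(); w=snapshot("wrist"); s=snapshot("scene")
a=w["img"][:,:,::-1]; b=cv2.resize(s["img"][150:300,280:480,::-1],(533,400),interpolation=2)
cv2.imwrite(f"pics/{n}.png",cv2.resize(np.hstack([a,b]),(798,272),interpolation=3)); cv2.imwrite(f"pics/{n}w.png",a); cv2.imwrite(f"pics/{n}s.png",cv2.resize(b,(800,600)))
print(o["eef_pos"],o["width"],o["wrist_force"],o["time"])
E
python3 see.py k1
```

```text
time: 13.62
eef_pos: [0.5305, -0.2069, 0.1624]
eef_rot: [0.0, 0.353, 0.936, -0.0]
wrist_force: [0.0, 0.4, -1.0]
width: 0.083
[ 0.53050514 -0.20694044  0.16242135] 0.08321926885093739 [ 0.02889796  0.35430596 -0.99334611] 13.6167
```

View pics/k1.png

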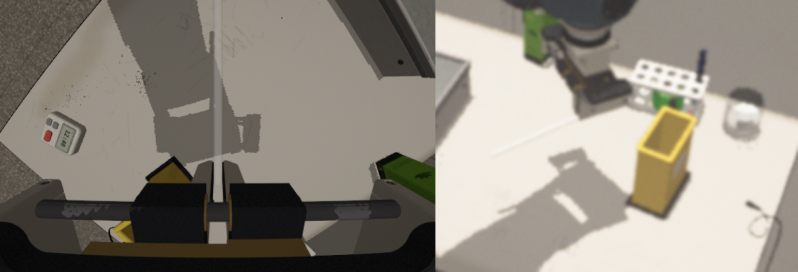

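```bash
python3 -m creep '[[[-1,0,0,0.4,0],[-1,0,0,0.8,0],[-1,0,0,1,0],[-1,0,0,1,0]]]' 3;  python3 to.py 0.5305 -0.2069 0.003 48.6
```

```text
time: 14.05
eef_pos: [0.5271, -0.2053, 0.057]
eef_rot: [-0.005, 0.353, 0.936, 0.0]
wrist_force: [-0.9, -0.1, -0.1]
width: 0.082
t 14.05 p [ 0.5271 -0.2053  0.057 ] jaw 48.6 w 0.082 F [-0.9 -0.1 -0.1] tilt -1.0 q6 -1.3
shift [-0.04  0.01  0.54]
turn 0.001
```

```bash
python3 -m creep '[[[-1,0,0,0.3,0],[-1,0,0,0.5,0],[-1,0,0,0.58,0],[-1,0,0,0.6,0],[-0.6,0,0,0.6,0],[-0.6,0,0,0.6,0],[-0.6,0.2,0,0.6,0],[-0.6,0.38,0,0.6,0]]]' 3;  python3 to.py; python3 -m creep '[[[-0.6,0,0,0,0],[-1,0,0,0,0],[-1,0,0,0,0],[-1,0,0,0,0],[-1,0,0,0,0],[-1,0,0,0,0],[-1,0,0,0,0]]]' 5;  python3 to.py;python3 see.py k2
```

```text
time: 14.72
eef_pos: [0.5024, -0.182, 0.0039]
eef_rot: [0.001, 0.353, 0.935, -0.0]
wrist_force: [0.0, -0.7, 0.5]
width: 0.194
t 14.72 p [ 0.5024 -0.182   0.0039] jaw 48.6 w 0.194 F [ 0.  -0.7  0.5] tilt -1.0 q6 -1.28
time: 15.3
eef_pos: [0.5031, -0.1825, 0.0035]
eef_rot: [0.001, 0.353, 0.936, -0.0]
wrist_force: [-1.1, 1.1, 7.6]
width: 0.084
t 15.3 p [ 0.5031 -0.1825  0.0035] jaw 48.6 w 0.084 F [-1.1  1.1  7.6] tilt -1.0 q6 -1.28
[ 0.50309886 -0.18246828  0.00346777] 0.08434653826659745 [-1.14913824  1.11959349  7.61936285] 15.3
```

View pics/k2w.png

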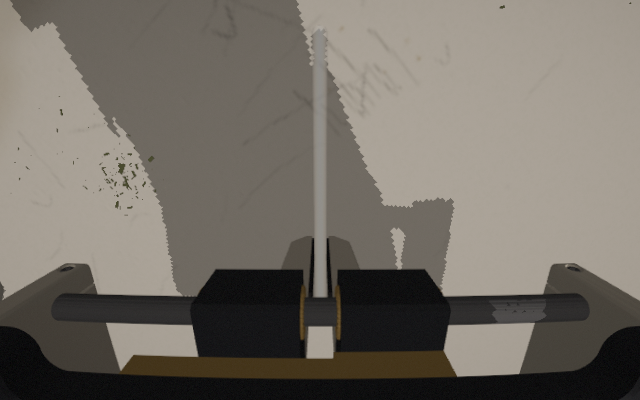

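```bash
python3 - <<'E'
from h import *
o=observe(); w=snapshot("wrist"); e=(o["eef_pos"],o["eef_rot"])
a=px2w(w,(32,319),.004,e); print(a, np.linalg.norm(a[:2]-e[0][:2]))
E
python3 -m creep '[[[-1,0,0,-0.2,0],[-1,0,0,-0.5,0],[-1,0,0,-0.8,-0.1],[-1,0,0,-1,-0.2],[-1,0,0,-1,-0.3],[-1,0,0,-1,-0.4],[-1,0,0,-1,-0.5],[-1,0,0,-1,-0.6]]]' 5;  python3 to.py 0.490 -0.340 0.175 86.5;
```

```text
[ 0.40796555 -0.10050168  0.004     ] 0.12555830280298627
time: 16.12
eef_pos: [0.5024, -0.1823, 0.103]
eef_rot: [0.0, 0.044, 0.999, -0.0]
wrist_force: [-0.7, 0.3, -0.3]
width: 0.08
t 16.12 p [ 0.5024 -0.1823  0.103 ] jaw 84.9 w 0.08 F [-0.7  0.3 -0.3] tilt -1.0 q6 -1.92
shift [-0.02 -1.58 -0.72]
turn -0.026
```

```bash
python3 -m creep '[[[-1,0.05,0,-0.4,-0.03],[-1,0.05,-0.3,-0.7,-0.03],[-1,0.05,-0.6,-0.7,-0.03],[-1,0.05,-0.9,-0.7,-0.03],[-1,0.05,-0.9,-0.7,-0.03]]]' 5;  python3 -m creep '[[[-1,0.03,-0.3,0,0],[-1,0.03,-0.65,0,0],[-1,0.03,-0.65,0,0],[-1,0.03,-0.65,0,0]]]' 5;python3 to.py 0.490 -0.340 0.16 86.5; python3 see.py k3
```

```text
time: 16.53
eef_pos: [0.4886, -0.2755, 0.1736]
eef_rot: [0.001, 0.033, 0.999, -0.001]
wrist_force: [-0.0, -0.1, 0.1]
width: 0.086
time: 16.87
eef_pos: [0.4813, -0.3369, 0.1725]
eef_rot: [0.0, 0.032, 0.999, 0.0]
wrist_force: [-0.6, -0.0, -0.0]
width: 0.081
t 16.87 p [ 0.4813 -0.3369  0.1725] jaw 86.3 w 0.081 F [-0.6 -0.  -0. ] tilt -1.0 q6 -2.2
shift [-0.09 -0.03  0.12]
turn -0.003
[ 0.48134395 -0.33686607  0.17245303] 0.08087779047804114 [-0.59243093 -0.01182536 -0.01649008] 16.8667
```

View pics/k3s.png

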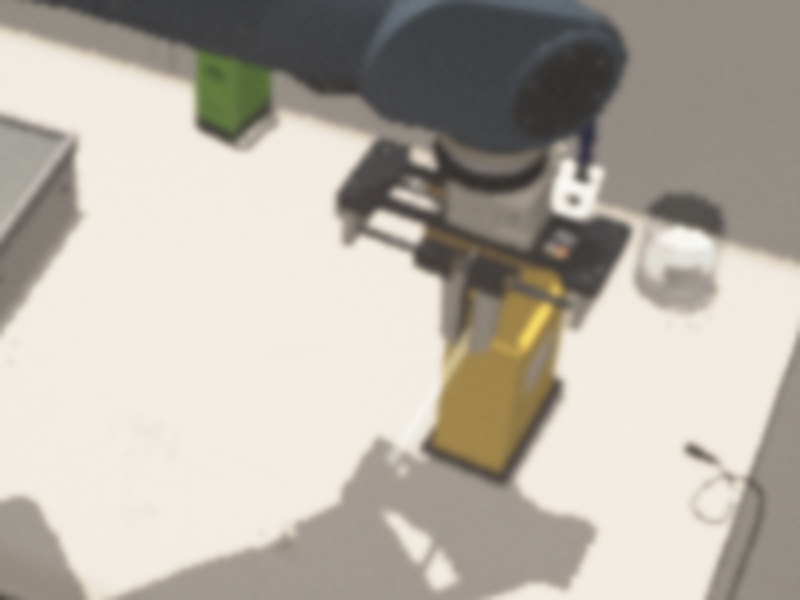

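View pics/k3w.png

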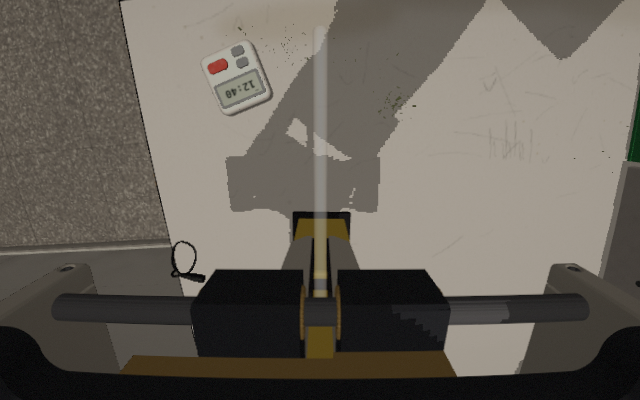

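```bash
python3 -m creep '[[[-1,-0.07,-0.02,0.1,0],[-1,-0.07,-0.02,0.2,0],[-1,-0.07,-0.02,0.28,0],[-1,-0.07,-0.02,0.36,0],[-1,-0.07,-0.02,0.42,0],[-1,-0.07,-0.02,0.42,0]]]' 3; python3 to.py 0.488 -0.340 0.113 86.5; python3 see.py k4
```

```text
time: 17.47
eef_pos: [0.4878, -0.3374, 0.1289]
eef_rot: [-0.001, 0.031, 1.0, 0.001]
wrist_force: [0.0, -0.1, -0.3]
width: 0.083
t 17.47 p [ 0.4878 -0.3374  0.1289] jaw 86.4 w 0.083 F [ 0.  -0.1 -0.3] tilt -1.0 q6 -2.19
shift [-0.   -0.03  0.16]
turn -0.001
[ 0.48776852 -0.33738513  0.12890401] 0.0834921791430545 [ 0.00234904 -0.13726176 -0.30138494] 17.4667
```

View pics/k4w.png

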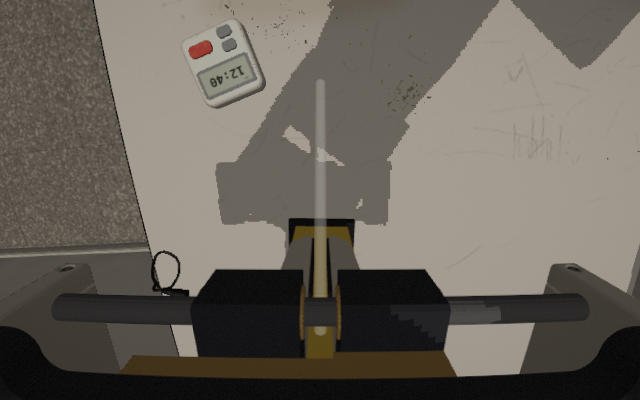

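```bash
cat > ang.py <<'E'
import sys; from h import *
r=float(sys.argv[1]); L=float(sys.argv[2]) if len(sys.argv)>2 else .126
o=observe(); w=snapshot("wrist"); T=np.linalg.inv(w["tool_from_camera"])
best=[]
for th in range(-10,90):
    t=np.radians(th); X=T@np.array([L*np.cos(t),0,-.001+L*np.sin(t),1]); u=X[:2]/X[2]; u=u*(1+w["k1"]*(u@u)); best.append((abs(u[1]*w["fy"]+w["cy"]-r),th))
print(sorted(best)[:2])
E
python3 ang.py 80; python3 -m creep '[[[-1,0,0,0.08,0],[-1,0,0,0.14,0],[-1,0,0,0.17,0],[-1,0,0,0.17,0]]]' 3; python3 to.py;  python3 see.py k5
```

```text
[(np.float64(0.3075049839590065), 29), (np.float64(1.5664795736398958), 28)]
time: 17.95
eef_pos: [0.4879, -0.3377, 0.1126]
eef_rot: [-0.001, 0.031, 1.0, 0.0]
wrist_force: [0.8, -0.5, -0.2]
width: 0.084
t 17.95 p [ 0.4879 -0.3377  0.1126] jaw 86.4 w 0.084 F [ 0.8 -0.5 -0.2] tilt -1.0 q6 -2.19
[ 0.48791041 -0.33774749  0.11261957] 0.08412434441439777 [ 0.77748102 -0.51911235 -0.20572464] 17.95
```

View pics/k5w.png

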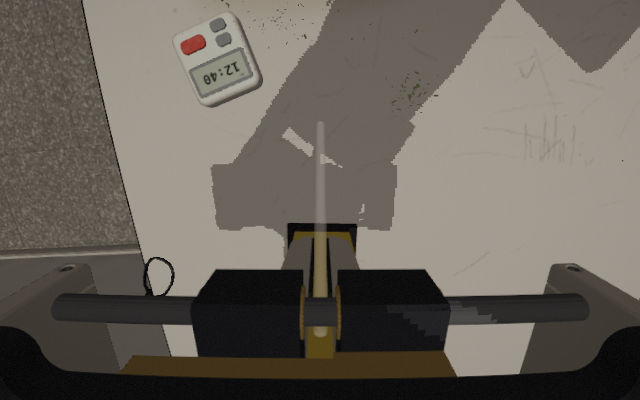

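View pics/k5s.png

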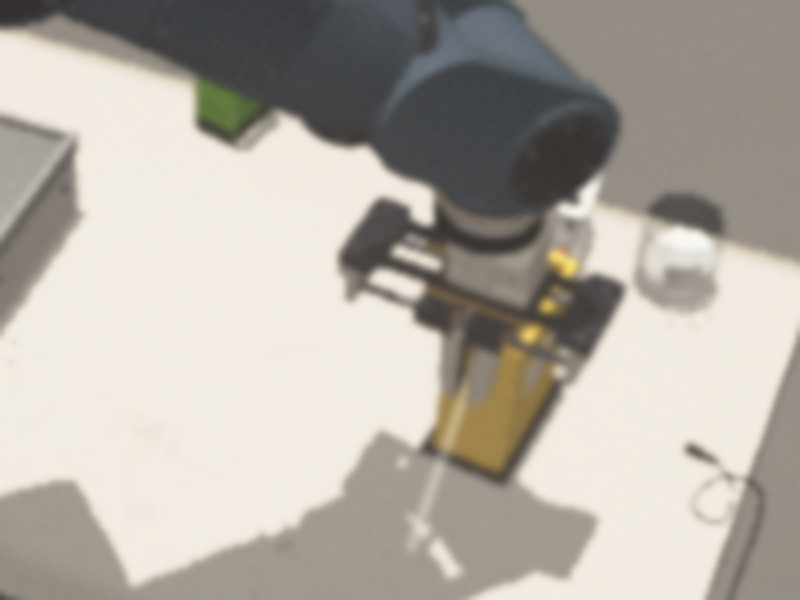

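```bash
python3 ang.py 123; python3 -m creep '[[[-1,-0.04,0,0,0],[-1,-0.08,0,0.0,0],[-1,-0.1,0,0.0,0],[-1,-0.1,0,0.02,0]]]' 3; python3 to.py;  python3 see.py k6
```

```text
[(np.float64(0.3966395548172983), 51), (np.float64(1.5492947272347948), 52)]
time: 18.43
eef_pos: [0.4991, -0.3389, 0.1122]
eef_rot: [0.0, 0.031, 1.0, -0.0]
wrist_force: [-0.1, 0.1, 4.7]
width: 0.085
t 18.43 p [ 0.4991 -0.3389  0.1122] jaw 86.4 w 0.085 F [-0.1  0.1  4.7] tilt -1.0 q6 -2.18
[ 0.49908188 -0.3388909   0.11216753] 0.08548587229024536 [-0.06452107  0.09729505  4.65572693] 18.4333
```

View pics/k6w.png

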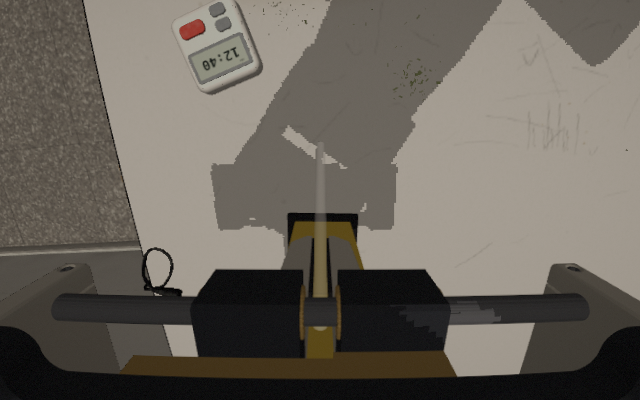

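```bash
python3 ang.py 143; python3 -m creep '[[[-1,0,0,-0.1,0],[-1,0.1,0,-0.4,0],[-1,0.1,0,-0.7,0],[-1,0.1,0,-1,0],[-1,0.1,0,-1,0]]]' 10; python3 -m creep '[[[-1,0,0,-0.3,0],[-1,0,0,-0.6,0],[-1,0,0,-0.6,0],[-1,0,0,-0.6,0]]]' 10; python3 to.py .6 -.346 .27 86.5;  python3 see.py k7
```

```text
[(np.float64(0.9161797562409788), 61), (np.float64(1.033170628021253), 62)]
time: 19.0
eef_pos: [0.49, -0.3394, 0.2182]
eef_rot: [0.003, 0.031, 1.0, -0.003]
wrist_force: [-0.2, -0.4, 0.7]
width: 0.082
time: 19.33
eef_pos: [0.4887, -0.3383, 0.2732]
eef_rot: [0.001, 0.031, 1.0, -0.001]
wrist_force: [-0.5, 0.3, -0.0]
width: 0.087
t 19.33 p [ 0.4887 -0.3383  0.2732] jaw 86.4 w 0.087 F [-0.5  0.3 -0. ] tilt -1.0 q6 -2.19
shift [-1.12 -0.01  0.03]
turn -0.001
[ 0.4886696  -0.33829347  0.27320562] 0.08667334034942975 [-0.46760955  0.29891732 -0.00352027] 19.3333
```

View pics/k7w.png

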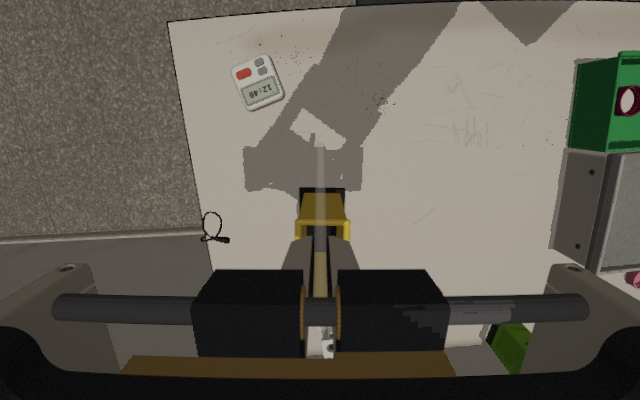

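View pics/k7s.png

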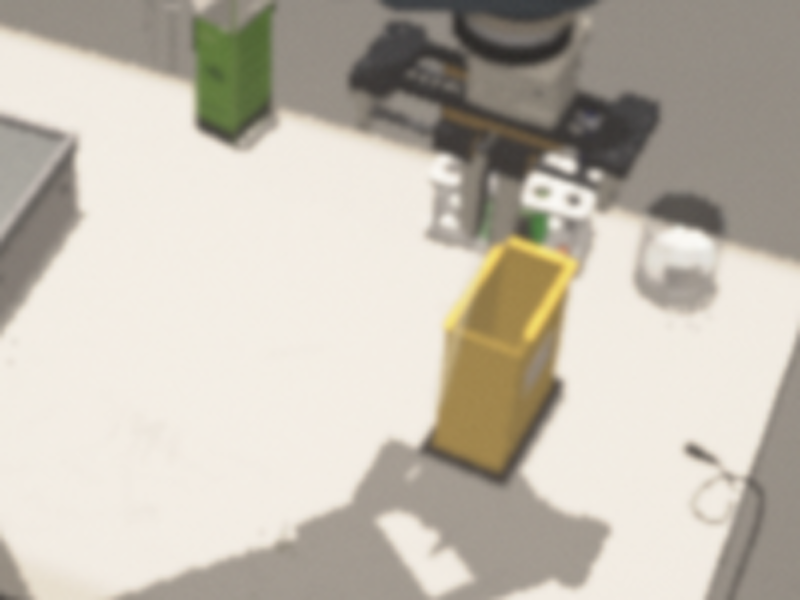

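```bash
python3 -m creep '[[[-1,-0.3,0,0,0],[-1,-0.6,0,0,0],[-1,-0.9,0,0,0],[-1,-1,0,0,0],[-1,-1,0,0,0]]]' 10;  python3 to.py .6 -.346 .27 86.5;  python3 see.py k8
```

```text
time: 19.85
eef_pos: [0.5894, -0.3436, 0.2691]
eef_rot: [-0.001, 0.03, 1.0, 0.001]
wrist_force: [0.3, 0.1, -0.3]
width: 0.085
t 19.85 p [ 0.5894 -0.3436  0.2691] jaw 86.5 w 0.085 F [ 0.3  0.1 -0.3] tilt -1.0 q6 -2.11
shift [-0.11 -0.02 -0.01]
turn 0.0
[ 0.5893609  -0.34359107  0.26906087] 0.08478062298839367 [ 0.32394868  0.14765995 -0.27255924] 19.85
```

View pics/k8w.png

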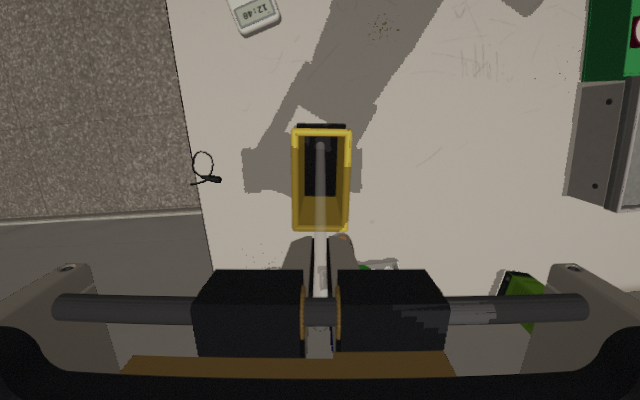

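View pics/k8s.png

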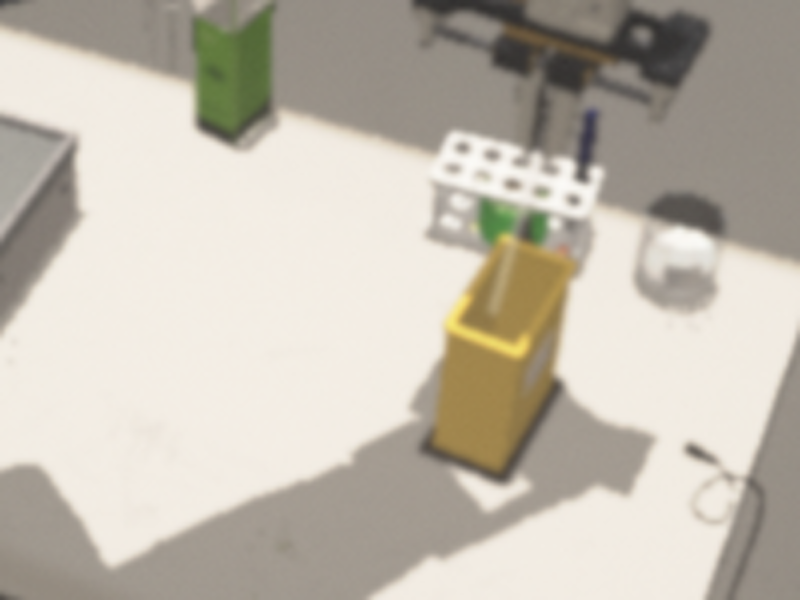

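```bash
python3 -m creep '[[[-1,-0.11,0,0,0],[-1,-0.11,0,0.3,0],[-1,-0.11,0,0.6,0],[-1,-0.11,0,0.9,0],[-1,-0.11,0,0.95,0],[-1,-0.11,0,0.95,0]]]' 10;  python3 to.py .6 -.346 .152 86.5;  python3 see.py k9
```

```text
time: 20.45
eef_pos: [0.5975, -0.3446, 0.1751]
eef_rot: [-0.002, 0.031, 1.0, 0.001]
wrist_force: [-0.3, -0.4, -0.3]
width: 0.082
t 20.45 p [ 0.5975 -0.3446  0.1751] jaw 86.4 w 0.082 F [-0.3 -0.4 -0.3] tilt -1.0 q6 -2.1
shift [-0.03 -0.01  0.23]
turn -0.002
[ 0.59752987 -0.34459355  0.17511273] 0.08231752101531348 [-0.26343713 -0.42729331 -0.29998922] 20.45
```

View pics/k9w.png

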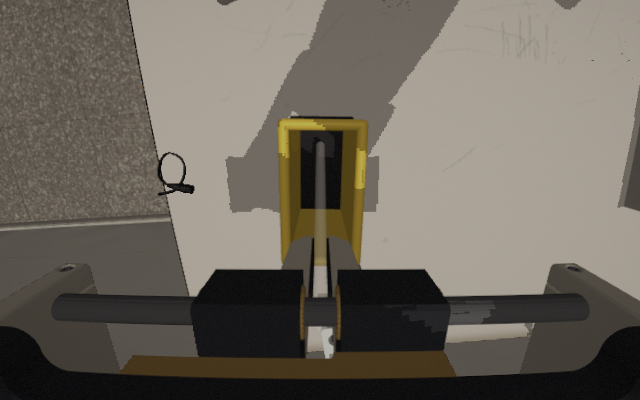

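View pics/k9s.png

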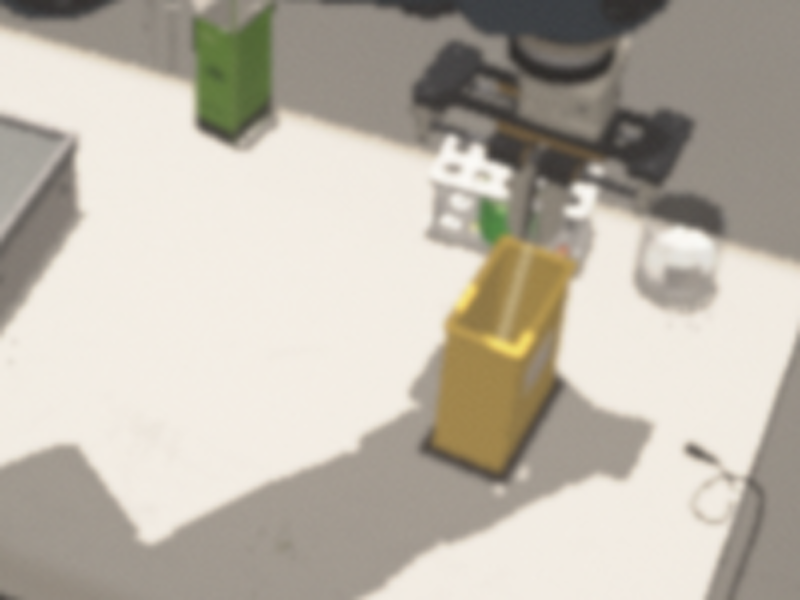

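```bash
python3 -m creep '[[[-1,-0.0,0,0.15,0],[-1,0,0,0.2,0],[-1,0,0,0.2,0],[-0.6,0,0,0.2,0],[-0.6,0,0,0.2,0],[-0.4,0,0,0.2,0],[-0.4,0,0,0.2,0],[-0.4,0,0,0.2,0]]]' 10;  python3 to.py .6 -.346 .152 86.5;  python3 see.py k10
```

```text
time: 21.22
eef_pos: [0.5993, -0.345, 0.157]
eef_rot: [0.0, 0.031, 1.0, -0.0]
wrist_force: [-0.3, 0.4, 0.6]
width: 0.298
t 21.22 p [ 0.5993 -0.345   0.157 ] jaw 86.4 w 0.298 F [-0.3  0.4  0.6] tilt -1.0 q6 -2.1
shift [-0.01 -0.01  0.05]
turn -0.001
[ 0.59927158 -0.34501771  0.15704212] 0.29845583674647935 [-0.28630858  0.41352042  0.59631182] 21.2167
```

View pics/k10w.png

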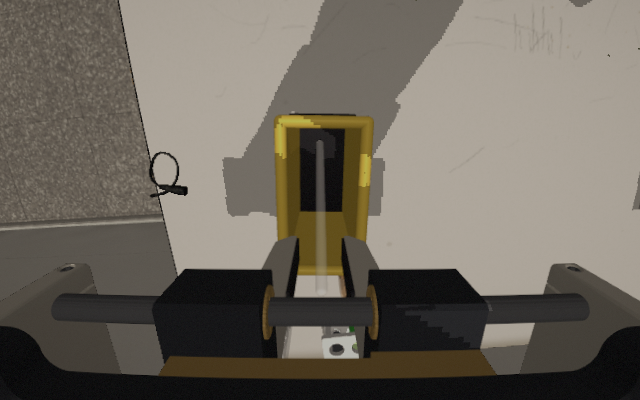

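View pics/k10s.png

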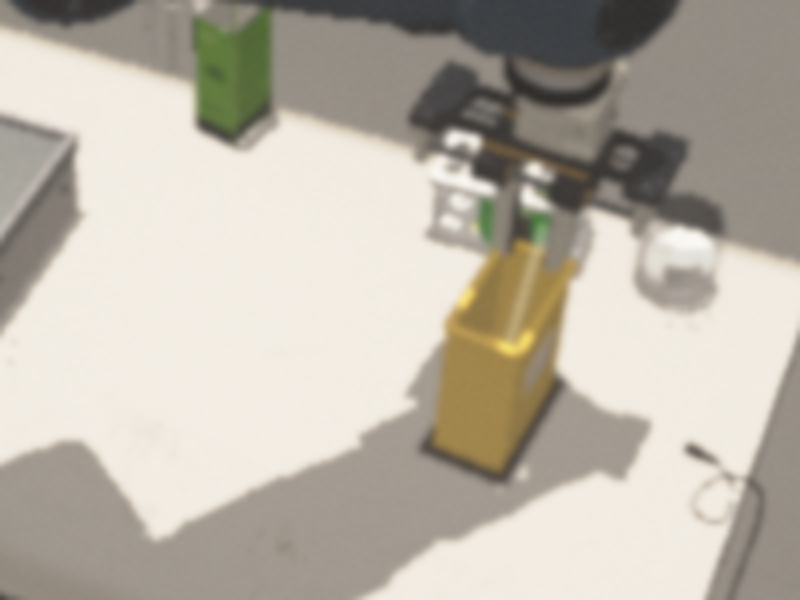

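```bash
python3 -m creep '[[[-0.4,0,0,-0.2,0],[-0.4,0,0,-0.5,0],[-0.4,0,0,-0.8,0],[-0.4,0,0,-1,0],[-0.4,0,0,-1,0]]]' 10;  python3 -m creep '[[[-0.4,0,0.3,0,0],[-0.4,0,0.6,0,0],[-0.4,0,0.9,0,0],[-0.4,0,1,0,0],[-0.4,0,1,0,0]]]' 10; python3 -m creep '[[[-0.4,0,0.3,0,0],[-0.4,0,0.6,0,0],[-0.4,0,0.9,0,0],[-0.4,0,1,0,0],[-0.4,0,1,0,0]]]' 10;python3 see.py k11; python3 - <<'E'
from h import *
t=snapshot("top");cv2.imwrite("pics/t11.png",t["img"][:,:,::-1])
for n,z in [("mortar",.1),("dropper_bottle",.05),("rod",.08),("cap_a",.01)]: print(n,[(np.round(d["centre"],1),round(d["confidence"],2),np.round(px2w(t,d["centre"],z),3)) for d in search_frame(t,n)])
cv2.imwrite("pics/t11c.png",cv2.resize(t["img"][140:290,340:490,::-1],None,fx=4,fy=4,interpolation=2))
E
```

```text
time: 21.73
eef_pos: [0.6005, -0.3458, 0.262]
eef_rot: [0.003, 0.031, 1.0, -0.002]
wrist_force: [0.6, -1.1, -0.1]
width: 0.299
time: 22.15
eef_pos: [0.6055, -0.2431, 0.2562]
eef_rot: [-0.0, 0.03, 1.0, 0.0]
wrist_force: [0.3, -0.5, 0.7]
width: 0.296
time: 22.57
eef_pos: [0.6118, -0.1446, 0.2564]
eef_rot: [-0.0, 0.03, 1.0, -0.0]
wrist_force: [-0.4, 0.1, -0.7]
width: 0.301
[ 0.61181696 -0.14460048  0.25642151] 0.30114101003988336 [-0.37219929  0.10729449 -0.66523083] 22.5667
mortar [(array([221.2, 237.5]), 0.73, array([0.55 , 0.225, 0.1  ]))]
dropper_bottle [(array([243.5, 249. ]), 0.68, array([0.49 , 0.203, 0.05 ]))]
rod []
cap_a [(array([273.3, 221.8]), 0.77, array([0.403, 0.288, 0.01 ])), (array([176.8, 181.7]), 0.61, array([0.682, 0.413, 0.01 ])), (array([274.8, 269.7]), 0.55, array([0.399, 0.151, 0.01 ])), (array([235.5, 177.6]), 0.51, array([0.51 , 0.419, 0.01 ]))]
```

View pics/t11.png

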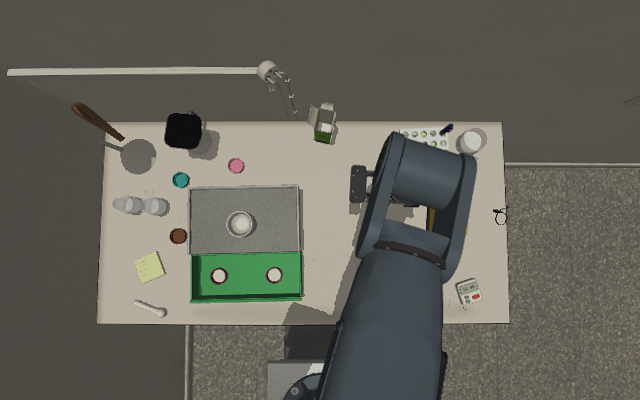

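View pics/t11c.png

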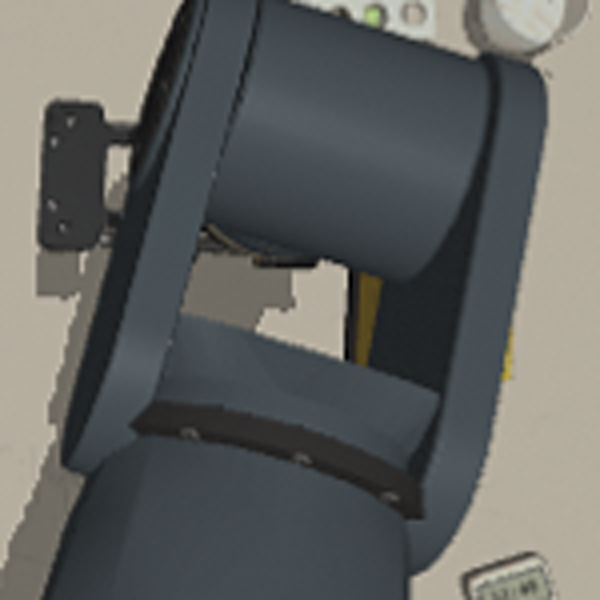

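View pics/k11s.png

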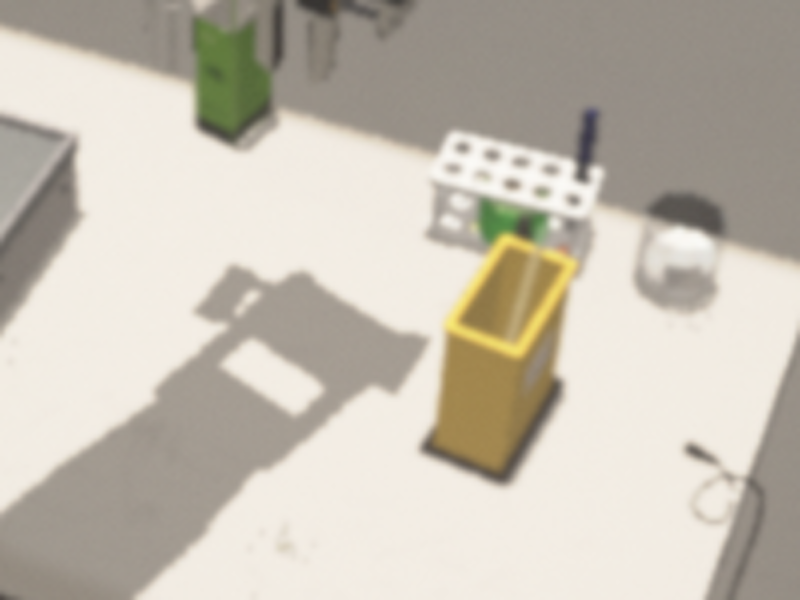

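```bash
python3 -m creep '[[[-0.4,0.3,0.3,0,0],[-0.4,0.6,0.6,0,0],[-0.4,0.9,0.9,0,0],[-0.4,1,1,0,0],[-0.4,1,1,0,0]]]' 10; python3 -m creep '[[[-0.4,0.3,0.3,0,0],[-0.4,0.6,0.6,0,0],[-0.4,0.9,0.9,0,0],[-0.4,1,1,0,0],[-0.4,1,1,0,0],[-0.4,1,1,0,0]]]' 10; python3 - <<'E'
from h import *
t=snapshot("top")
print([(np.round(d["centre"],1),round(d["confidence"],2)) for d in search_frame(t,"dropper_bottle")])
cv2.imwrite("pics/t12c.png",cv2.resize(t["img"][140:290,340:490,::-1],None,fx=4,fy=4,interpolation=2))
B=lambda x,y:(y/4+140,x/4+340)
for z in (.142,): print(w2px(t,[.62,-.348,z]))
E
```

```text
time: 23.33
eef_pos: [0.5161, -0.0376, 0.2571]
eef_rot: [-0.0, 0.03, 1.0, 0.0]
wrist_force: [0.8, -0.3, -0.1]
width: 0.303
time: 23.83
eef_pos: [0.4251, 0.0665, 0.2571]
eef_rot: [0.001, 0.031, 1.0, -0.0]
wrist_force: [0.3, -0.6, -0.4]
width: 0.297
[(array([166.7, 431.4]), 0.53)]
[193.65731526 458.10346088]
```

View pics/t12c.png

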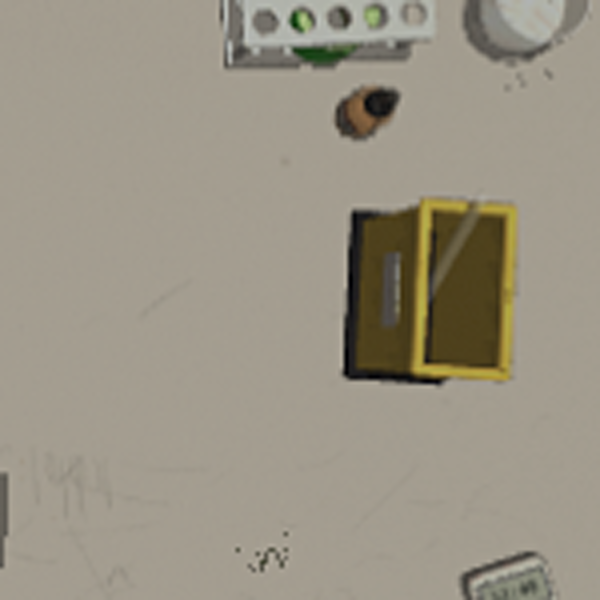

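```bash
python3 - <<'E'
from h import *
w=snapshot("wrist"); e=(np.array([.5993,-.345,.157]),np.array([0,.031,.9995,0]))
for z in (.01,.03,.05): print(z,px2w(w,(143,320),z,e))
t=snapshot("top"); 
for rc in [(203/4+140,472/4+340)]: print(px2w(t,rc,.15))
print(w2px(t,[.523,-.345,.01]),w2px(t,[.62,-.348,.146]))
print(env.sign_off())
E
```

```text
0.01 [ 0.54186069 -0.34202552  0.01      ]
0.03 [ 0.54043336 -0.34194963  0.03      ]
0.05 [ 0.53900603 -0.34187374  0.05      ]
[ 0.62667329 -0.34494564  0.15      ]
[231.16300066 441.20139374] [193.51109041 458.68390663]
the job is handed in; nothing more can be done
None
```

The job is done and handed in at about 24 s on the robot's clock. I have no verdict back.

**Caps:** I gripped each dark red cap, carried it off the platform and released it low in the green trough. The last top view with the trough in sight shows both inside, at about x 0.40 and y 0.29 / 0.15 m. The brown, pink and turquoise look-alikes were left alone.

**Rod:** Gripped near one end with 5 N, then 3 N, the rod did not droop. I put it down and gripped it again about 54 mm from one end. I then pressed the short part down on the bin's front rim until the rod tilted to about 60°, lowered the long end into the bin and let go.

**Last checks:**
- **Rod:** In the last pictures it stands slantwise in the bin, leaning on the rear rim. Its lower end is near x 0.54 m if it is on the floor, which means a lean of about 30–35° and its middle about 80 mm above the bench. The lower end's height was not measured separately, because no final view shows it directly.
- **Mortar and bottle:** In the top pictures both stand upright and unmoved to within about a pixel or two. The mortar is outside the very last picture and was last seen just before the arm's final retreat.
- **Detector misses:** In the second-to-last top view the detector found no rod and put the dropper bottle on the platform. The arm was covering that area. Once the arm was clear it found the bottle in its starting place, about a pixel off, and the rod can be seen in that picture.

The gripper was touching nothing at the end.

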